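# Set out turned parts on the layout plate of a robot training cell

### The job

Set out the four loose parts upright on the layout plate for the cell's next run, in this order: stand the aluminium hub midway between the red and the blue post, slip the brass ring over the hub's neck so that it lies flat on the shoulder, stand the green spacer squarely behind the hub (on the side away from the robot) with a gap of about 3 cm between them, and stand the yellow plug squarely in front of the red post (on the robot's side) with a gap of about 3 cm. Let go of everything, leave all four where they belong, and do not push the calliper, screwdriver or blue jar about.

Things in the scene. Friction and masses are not known exactly. Their poses are not given: they have to be found in the camera images.
- plate: Fixed aluminium layout plate with a white sheet, 240 (x) x 340 (y) x 6 mm, flat on the black mat. Origin: centre of its underside (top 6 mm higher). x points away from the robot (behind), y to the robot's left along the row of posts; a blue stripe marks its near edge. Turned by up to 15 degrees: 'squarely' behind or in front means along its x axis.
- red_post: Fixed red plastic post, 40 mm diameter, 36 mm high plus a 4 mm steel stud on top, standing on the plate's crosswise centre line, 110 mm left or right of the plate's centre (side varies). Origin: centre of its foot, on the plate's top. Axes parallel to the plate's.
- blue_post: Fixed blue plastic post, the same shape as the red one, 110 mm from the plate's centre on the other side, so the point midway between the posts is the plate's centre. Origin: centre of its foot, on the plate's top.
- hub: Loose turned aluminium hub (pale silver), about 0.17 kg: round base 50 mm diameter and 28 mm high, then a neck 28 mm diameter and 17 mm high with a bevelled top (45 mm high in all). Stands upright on the mat. Origin: centre of its underside, z up along its axis.
- ring: Loose brass ring, about 0.085 kg: 46 mm outside, 34 mm inside diameter, 14 mm high, lying flat on the mat. Passes over the hub's neck with 3 mm to spare all round. Origin: centre of its underside, z up along its axis. Lying home on the hub its origin is 28 mm above the hub's.
- spacer: Loose green plastic spacer, a cylinder 34 mm diameter and 44 mm high with a black dot (bore) on top, about 0.05 kg, standing upright on the mat. Origin: centre of its underside, z up along its axis. A 30 mm gap to the hub's base means 72 mm between axes.
- plug: Loose yellow plastic plug, about 0.05 kg: round flange 44 mm diameter and 10 mm high with a stem 26 mm diameter rising to 40 mm, standing upright flange down on the mat. Origin: centre of its underside, z up along its axis. A 30 mm gap from its flange to the red post means 72 mm between axes.
- calliper: Bystander: steel calliper with black display slide, 150 mm long, 10 mm thick, lying at the far right. Origin: centre of its beam. Leave alone.
- screwdriver: Bystander: red-handled screwdriver lying crosswise beyond the plate. Leave alone.
- tin: Bystander: blue jar with paper label and white cap, 50 mm diameter, 70 mm high, standing at the far left. Origin: centre of its underside. Leave alone.
Mind the look-alikes: they are no part of the job. Leave any orange or purple look-alike of the plug alone.

How it is judged (in metres and radians):
On the way, in this order (a step that is already met when the one before it is completed fails the run):
1. the hub stands released midway between the posts (x of hub in the frame of plate between -0.012 and 0.012 m and y of hub in the frame of plate between -0.012 and 0.012 m and z of hub in the frame of plate between 0.002 and 0.01 m and linear speed of hub below 0.02 m/s and contact force between the fingers and hub below 0.1 N and angle between hub's own z axis and vertical below 0.12 rad), for 0.2 s.
2. the ring lies released on the hub's shoulder (all of step 1 and horizontal distance between ring and hub below 0.006 m and z of ring in the frame of hub between 0.024 and 0.032 m and linear speed of ring below 0.02 m/s and contact force between the fingers and ring below 0.1 N and angle between ring's own z axis and vertical below 0.12 rad), for 0.2 s.
3. the green spacer stands released behind the hub (all of step 2 and horizontal distance between spacer and hub between 0.057 and 0.087 m and y of spacer in the frame of plate between -0.02 and 0.02 m and x of spacer in the frame of plate above 0.03 m and z of spacer in the frame of plate between 0.002 and 0.01 m and linear speed of spacer below 0.02 m/s and contact force between the fingers and spacer below 0.1 N and angle between spacer's own z axis and vertical below 0.12 rad), for 0.2 s.
4. the yellow plug stands released in front of the red post (all of step 3 and x of plug in the frame of red_post between -0.087 and -0.057 m and y of plug in the frame of red_post between -0.015 and 0.015 m and z of plug in the frame of plate between 0.002 and 0.01 m and linear speed of plug below 0.02 m/s and contact force between the fingers and plug below 0.1 N and angle between plug's own z axis and vertical below 0.12 rad), for 0.2 s.
At the end, for the whole second after the job is handed in: All upright, at rest, released on the plate, in order: hub within 12 mm (along, across) of midway; ring flat on its shoulder, centred to 6 mm; spacer 15 to 45 mm clear behind hub, within 20 mm of plate's mid-line; plug 15 to 45 mm clear in front of red post, within 15 mm sideways (all of step 4); the robot touches nothing.
It fails at once if the calliper is pushed more than 30 mm (distance of calliper from where it was at the start of the episode above 0.03 m).
It fails at once if the screwdriver is pushed more than 30 mm (distance of screwdriver from where it was at the start of the episode above 0.03 m).
It fails at once if the jar is pushed more than 30 mm (distance of tin from where it was at the start of the episode above 0.03 m).
It also fails if it takes over 112 s, if anything falls off the work surface, if the arm or the gripper's body presses on something with over 40 N, if the wrist force passes 120 N, or if a joint passes its speed limit or range.

### The arm

A 6-joint arm with a two-finger parallel gripper is mounted at the origin on the work surface. World frame = base frame: x ahead of the robot, y to its left, z up, the work surface at z = 0. Lengths are in mm, angles in degrees, forces in N, time in s.
With the tool pointing down it reaches from about 350 to 850 mm from the base axis. Payload 8.1 kg.
Tool frame: the origin (TCP) lies midway between the tips of the shut fingers; the grasp point (between the pads) lies 19 mm behind it; z points along the fingers, y is the line along which they close (so a half turn about z gives the same grasp; the last joint's range is limited). The gripper opens to 85 mm and grips with 20 to 120 N. Pads are 22 mm wide; open, the fingers measure 114 mm over their backs; the gripper's body (76 mm by 85 mm) begins 54 mm behind the grasp point. The pads swing forward as they close: fully open they stand 13 mm farther back than shut.
Start: joints at [59.794, 7.471, 85.268, -0, 87.261, -4.893], TCP at [256.52, 542.404, 231.292] pointing down, gripper open.
Joint ranges: [-169.43, 169.43], [-51.17, 129.36], [1.28, 143.12], [-76.62, 256.62], [0, 156.53], [-152.29, 152.29]. Speed limits (degrees/s): [136.94, 136.94, 159.86, 180, 180, 180].

### API

Orientations are given as [roll, pitch, yaw] about the fixed x, y, z axes, in that order (R = Rz(yaw) Ry(pitch) Rx(roll)).
In Python, from bench import r gives the robot as it stands. The module is installed in compiled form; this text tells all that it offers.
- The arm moves only by the tool jog_arm, never from a script. Its argument "rows" is a list of rows, each a list of 2 entries, a list of its own where there are three numbers: the shift along the tool's x, y, z in mm, then the turn, a rotation vector about the tool's x, y, z in rad. A call has 1 to 10 rows; each row is the pose to reach, as a shift and turn from the pose commanded when the call began, along the tool's axes at that moment; what a row does not reach only later rows make up. A row lasts 1/10 s, in which the tool goes at most 50 mm and 8.59 degrees, less where a joint would pass 70% of its speed; a pose out of reach is approached as far as the arm can. A call with a gripper value outside its range is refused whole. "grip" is the finger opening in mm, from 0 to 85.4, set as the call begins (left out, the last holds). The fingers move at their own pace and stop on an object; "force" is the grip in N (left out, the last holds). Time passes only in rows, so rows that repeat a pose let the fingers close. It gives the time, the measured TCP pose, the force, the opening and the grip force at its end, in the units of the state.
- r.sense(): the state, without advancing time (a new reading comes with each control period).
- r.snapshot(name): name is "side" or "top" or "wrist"; returns (picture, depth): 480x640x3 uint8, blue, green, red; 480x640 float32, mm along the optical axis (not along the pixel's ray), 0 where there is no reading.
- r.camera_params(name): a dict with "fx", "fy", "cx", "cy" (pixels), "dist_coeffs" ([k1, k2, p1, p2, k3] as OpenCV has them; the pictures are not rectified), "pose" (4x4, takes a point from camera to world coordinates); the wrist camera has in their place "tool_from_camera" (4x4, takes a point from camera to tool coordinates, whose origin is the TCP and whose axes are the flange's). Camera axes: x right, y down, z forward; pixel columns grow to the right and rows downward; lengths in mm; the calibration is good to about 2 mm. A picture is of the moment at which its call begins: read the wrist's pose just before it. camera_params takes no time and is no camera call.
- r.hand_in(): hands the job in; it is judged then, once.
The state is a dict: "time": time; "joint_pos": joint angles; "qd": joint speeds; "joint_efforts": joint torques, N m; "tool_pos": TCP position; "tcp_rot": TCP orientation; "ft_force": force on the tool from outside, world axes, zero at the start; "wrist_torque": the same for the moment, N m; "finger_gap": finger opening in mm; "grip_force": force on a finger pad.
Only numpy, scipy, OpenCV 4.12 (cv2) and the standard library are available. Lean on these libraries where they do the work, as an engineer would, in place of code of your own. Each camera call takes 0.05 s, during which the arm holds its last target. There are 200 camera calls.

## Working session

There is one attempt and no reset: what is moved stays moved. The work goes in short steps, Python scripts to look and compute and a tool call to move; the robot and the scene stay as the last step left them, time stands still between calls to the robot, and variables do not carry over. Pictures are saved under pics/ and viewed, at most 14 in all, crops included, and the job is handed in when it is done.

Besides the shell and the picture viewer there is one more tool, called after "Request:" as name([rows], argument=value, ...), one row to a line, values as JSON. jog_arm: Moves the arm, as the interface text tells. Its arguments: {"type":"object","properties":{"rows":{"type":"array"},"grip":{"type":"number"},"force":{"type":"number"}},"required":["rows"]}

```bash
mkdir -p pics; python3 - <<'E'
from bench import r
import cv2,numpy as np
s=r.sense();print(s)
for n in("top","side"):
    p,d=r.snapshot(n);cv2.imwrite(f"pics/{n}0.png",p);np.savez(f"{n}0.npz",p=p,d=d)
    print(n,r.camera_params(n), (d>0).mean())
print(r.camera_params("wrist"))
E
```

```text
{'time': 0.0, 'joint_pos': array([ 5.97956705e+01,  7.51529949e+00,  8.53314087e+01,  1.06249822e-03,
        8.72602369e+01, -4.89115392e+00]), 'qd': array([ 0.0423062 ,  0.09106741,  0.11548536, -0.01193125,  0.00322446,
        0.01993637]), 'joint_efforts': array([ 6.74946314e-04, -5.69390774e+01, -5.00562286e+01, -1.03820410e-04,
        1.42108114e-02,  9.58626373e-06]), 'tool_pos': array([256.2138152 , 541.92835138, 230.22201877]), 'tcp_rot': array([-1.79893535e+02, -1.01757822e-02,  1.54686763e+02]), 'ft_force': array([-0.85343724, -0.82815968, -0.41619067]), 'wrist_torque': array([-0.00093394,  0.0191484 ,  0.00209513]), 'grip_force': 0.0, 'finger_gap': 85.58672422647268}
top {'fx': 587.5245722903758, 'fy': 587.5245722903758, 'cx': 311.91808323173694, 'cy': 243.71220217202188, 'dist_coeffs': array([-0.00151524,  0.        ,  0.        ,  0.        ,  0.        ]), 'pose': array([[-8.25588097e-03, -9.87025516e-01,  1.60351087e-01,
         3.58068810e+02],
       [-9.99742310e-01,  4.75620104e-03, -2.21966797e-02,
        -1.93319137e+01],
       [ 2.11460272e-02, -1.60493019
[... 566 characters left out ...]
-6.21967801e-01,
         8.93649419e+02],
       [ 0.00000000e+00,  0.00000000e+00,  0.00000000e+00,
         1.00000000e+00]])} 0.9959798177083333
{'fx': 422.1306898044715, 'fy': 422.1306898044715, 'cx': 318.8550848624001, 'cy': 234.7578867620605, 'dist_coeffs': array([-0.02022894,  0.        ,  0.        ,  0.        ,  0.        ]), 'tool_from_camera': array([[-3.88553244e-04, -9.65729526e-01, -2.59550250e-01,
         6.50632495e+01],
       [ 9.99999888e-01, -4.45367255e-04,  1.60088875e-04,
        -1.12146416e+00],
       [-2.70197736e-04, -2.59550159e-01,  9.65729590e-01,
        -1.41257068e+02],
       [ 0.00000000e+00,  0.00000000e+00,  0.00000000e+00,
         1.00000000e+00]])}
```

View pics/top0.png

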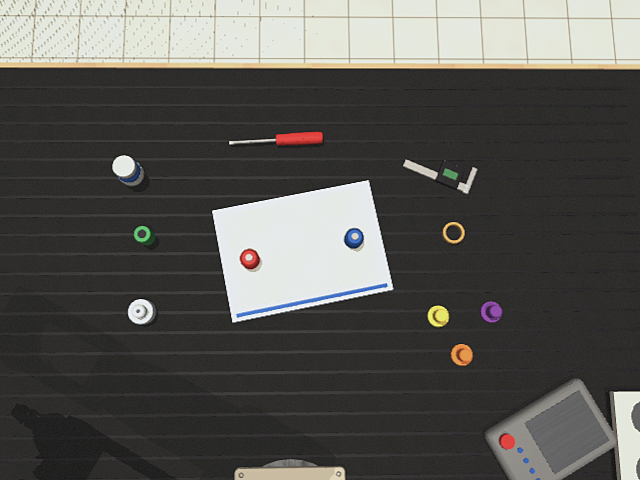

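View pics/side0.png

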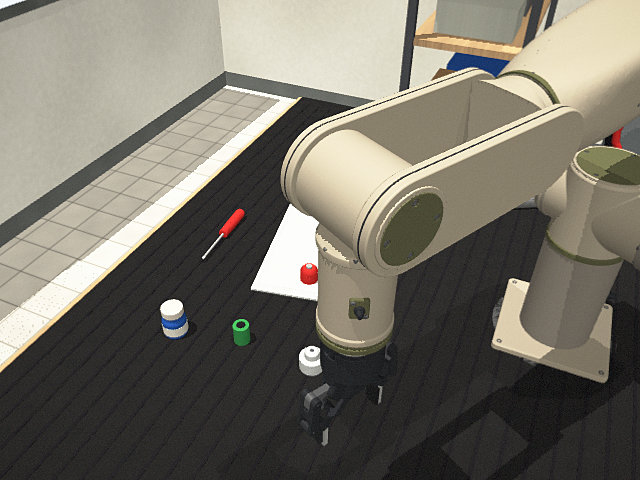

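The top view shows the red post at (250,259), blue post (354,238), hub (141,311), ring (454,232), green spacer (143,235) and yellow plug (438,316). The look-alikes are purple at (491,312) and orange at (461,355). The side view shows the gripper close to the hub at (311,360).

```bash
cat > h.py <<'E'
from bench import r
import cv2,numpy as np
from scipy.spatial.transform import Rotation as R
def tcp():
    s=r.sense();T=np.eye(4);T[:3,:3]=R.from_euler('xyz',s['tcp_rot'],degrees=True).as_matrix();T[:3,3]=s['tool_pos'];return T
def cam(n,T=None):
    c=r.camera_params(n);K=np.array([[c['fx'],0,c['cx']],[0,c['fy'],c['cy']],[0,0,1]])
    return K,c['dist_coeffs'],(c['pose'] if n!='wrist' else (tcp() if T is None else T)@c['tool_from_camera'])
def cast(C,uv,z):
    K,D,P=C;q=cv2.undistortPoints(np.float64(uv).reshape(-1,1,2),K,D).reshape(-1,2)
    d=np.c_[q,np.ones(len(q))]@P[:3,:3].T;return P[:3,3]+d*((z-P[2,3])/d[:,2])[:,None]
def snap(n,f):
    T=tcp();p,d=r.snapshot(n);cv2.imwrite(f'pics/{f}.png',p);return p,d,cam(n,T)
def pts(C,d):  # world coordinates of every pixel from depth
    K,D,P=C;v,u=np.mgrid[0:480,0:640];q=cv2.undistortPoints(np.dstack([u,v]).reshape(-1,1,2).astype(float),K,D).reshape(-1,2)
    z=d.reshape(-1,1);X=np.c_[q*z,z]@P[:3,:3].T+P[:3,3];return X.reshape(480,640,3)
def circ(W,c,zlo,zhi,rad=40):
    # circle through points of height band near c
    m=(np.hypot(W[...,0]-c[0],W[...,1]-c[1])<rad)&(W[...,2]>zlo)&(W[...,2]<zhi)
    q=W[m][:,:2]
    if len(q)<8: return None
    (x,y),ra=cv2.minEnclosingCircle(q.astype(np.float32));return np.round([x,y,ra,np.median(W[m][:,2]),len(q)],1)
def go(target,yaw=None):
    T=tcp();print('tool shift',np.round(T[:3,:3].T@(np.array(target)-T[:3,3]),1))
E
python3 - <<'E'
from h import *
Z=np.load('top0.npz');W=pts(cam('top'),Z['d'])
px=dict(red=(250,259),blue=(354,238),hub=(141,311),ring=(454,228),spacer=(143,235),plug=(438,316),purple=(491,312),orange=(461,355),tin=(126,163))
C=cam('top');print('mat z',np.median(W[350:400,200:400,2]),'plate z',np.median(W[215:225,270:300,2]))
for k,(u,v) in px.items():
    w=cast(C,(u,v),40)[0];zt=dict(ring=10,spacer=38,hub=40,plug=34,red=34,blue=34,tin=60).get(k,34)
    print(k,w[:2].round(),'top:',circ(W,w,zt,100,35),'all:',circ(W,w,9 if k not in('red','blue') else 15,100,40))
# plate corners
m=((Z['p'].min(2)>170)*255).astype(np.uint8);m[:150]=0;m[:,:190]=0;m[:,420:]=0
c=max(cv2.findContours(m,0,2)[0],key=cv2.contourArea);rect=cv2.boxPoints(cv2.minAreaRect(c));w=cast(C,rect,6);print(w.round(1),w.mean(0))
E
```

```text
mat z -0.5073460923281345 plate z 5.92138935872822
red [520.  80.] top: [523.4  83.5  19.8  40.8 266. ] all: [523.4  83.6  19.9  40.2 312. ]
blue [ 562. -132.] top: [ 565.6 -131.9   19.8   40.1  261. ] all: [ 565.7 -131.9   20.2   39.2  312. ]
hub [416. 296.] top: [416.3 301.9  14.2  44.4 151. ] all: [417.5 301.8  25.4  29.  527. ]
ring [ 582. -340.] top: [ 579.5 -343.6   23.4   13.7  148. ] all: [ 579.5 -343.6   23.4   13.4  160. ]
spacer [570. 298.] top: [572.7 301.1  17.3  43.8 215. ] all: [567.4 294.1  25.3  42.3 291. ]
plug [ 402. -299.] top: [ 403.8 -305.1   13.4   38.6  125. ] all: [ 404.  -304.7   21.6   31.3  268. ]
purple [ 409. -407.] top: [ 412.8 -415.6   13.6   38.8  131. ] all: [ 411.7 -415.    21.9   33.9  262. ]
orange [ 324. -342.] top: [ 325.9 -349.9   13.3   39.1  129. ] all: [ 325.7 -349.7   21.6   31.7  273. ]
tin [722. 339.] top: [708.7 336.1  23.2  69.8 380. ] all: [707.1 334.3  25.1  67.2 667. ]
[[ 628.2  168.4    6. ]
 [ 697.6 -174.5    6. ]
 [ 458.6 -215.1    6. ]
 [ 394.7  118.4    6. ]] [544.75125213 -25.72537482   6.        ]
```

```bash
python3 - <<'E'
from h import *
T=np.eye(4);T[:3,:3]=R.from_euler('xyz',[180,0,154.69],degrees=True).as_matrix();T[:3,3]=[256.5,542.4,231.3]
print(T[:3,:3].T@(np.array([416.5,302,131])-T[:3,3]))
E
```

```text
[-247.41603369 -148.92100682  100.3       ]
```

Request:
jog_arm([
  [[-247.4,-148.9,0],[0,0,-0.635]],
  [[-247.4,-148.9,0],[0,0,-0.635]],
  [[-247.4,-148.9,0],[0,0,-0.635]],
  [[-247.4,-148.9,0],[0,0,-0.635]],
  [[-247.4,-148.9,0],[0,0,-0.635]],
  [[-247.4,-148.9,0],[0,0,-0.635]],
  [[-247.4,-148.9,80],[0,0,-0.635]],
  [[-247.4,-148.9,80],[0,0,-0.635]],
  [[-247.4,-148.9,80],[0,0,-0.635]],
  [[-247.4,-148.9,80],[0,0,-0.635]],
], grip=85)

```text
time: 1.1
tool_pos: [416.1, 301.9, 151.4]
tcp_rot: [-180.0, -0.1, -168.9]
ft_force: [0.3, 0.6, 0.3]
finger_gap: 85.2
grip_force: 0.0
```

```bash
python3 - <<'E'
from h import *
print(r.sense()['joint_pos'].round(1))
p,d,C=snap('wrist','w1');W=pts(C,d)
print(circ(W,(416.5,302),40,60),circ(W,(416.5,302),20,60)); print(tcp().round(2))
E
```

```text
[ 30.2  -2.8 104.3   0.   78.6 -70.8]
[ 416.3  299.3   14.    43.4 1494. ] [ 416.3  299.2   25.1   27.2 4477. ]
[[-9.8000e-01 -1.9000e-01  0.0000e+00  4.1696e+02]
 [-1.9000e-01  9.8000e-01  0.0000e+00  3.0266e+02]
 [-0.0000e+00  0.0000e+00 -1.0000e+00  1.5285e+02]
 [ 0.0000e+00  0.0000e+00  0.0000e+00  1.0000e+00]]
```

View pics/w1.png

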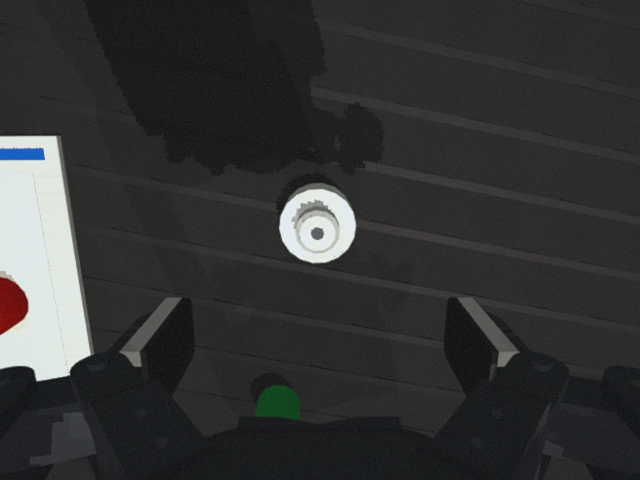

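The hub appears at (317,225), centred between the fingers, so I descend and grip.

Request:
jog_arm([
  [[0,-1.5,40],[0,0,0]],
  [[0,-1.5,80],[0,0,0]],
  [[0,-1.5,115],[0,0,0]],
  [[0,-1.5,135],[0,0,0]],
  [[0,-1.5,147],[0,0,0]],
  [[0,-1.5,147],[0,0,0]],
  [[0,-1.5,147],[0,0,0]],
])

```text
time: 1.85
tool_pos: [418.2, 301.7, 6.3]
tcp_rot: [179.9, 0.2, -168.9]
ft_force: [-0.2, 0.2, 1.4]
finger_gap: 85.0
grip_force: 0.0
```

Request:
jog_arm([
  [[0,0,0],[0,0,0]],
  [[0,0,0],[0,0,0]],
  [[0,0,0],[0,0,0]],
  [[0,0,0],[0,0,0]],
  [[0,0,0],[0,0,0]],
  [[0,0,0],[0,0,0]],
  [[0,0,0],[0,0,0]],
  [[0,0,0],[0,0,0]],
  [[0,0,0],[0,0,0]],
  [[0,0,0],[0,0,0]],
], grip=40, force=50)

```text
time: 2.85
tool_pos: [417.8, 301.1, 5.8]
tcp_rot: [180.0, 0.1, -168.9]
ft_force: [-0.8, -0.7, 7.6]
finger_gap: 47.2
grip_force: 50.7
```

Request:
jog_arm([
  [[0,0,-15],[0,0,0]],
  [[0,0,-40],[0,0,0]],
  [[0,0,-70],[0,0,0]],
  [[0,0,-90],[0,0,0]],
  [[0,0,-100],[0,0,0]],
  [[0,0,-100],[0,0,0]],
  [[0,0,-100],[0,0,0]],
])

```text
time: 3.55
tool_pos: [416.4, 300.3, 103.7]
tcp_rot: [-180.0, -0.0, -168.9]
ft_force: [0.0, 0.4, -2.4]
finger_gap: 47.7
grip_force: 51.8
```

```bash
python3 - <<'E'
from h import *
p,d,C=snap('wrist','w2');W=pts(C,d);t=tcp()[:3,3];print(t)
m=(np.hypot(W[...,0]-t[0],W[...,1]-t[1])<45)&(d>0)
for zz in (60,70,80,90,100):print(zz, circ(W,t,t[2]+zz-70,t[2]+80,30))
E
```

```text
[415.93094139 300.05590626 102.98847561]
60 [4.126e+02 2.994e+02 2.900e+01 1.392e+02 3.288e+04]
70 [4.1260e+02 2.9940e+02 2.9000e+01 1.3940e+02 3.2462e+04]
80 [4.1260e+02 2.9940e+02 2.9000e+01 1.4000e+02 3.1385e+04]
90 [4.1270e+02 2.9940e+02 2.9000e+01 1.4060e+02 2.9814e+04]
100 [  412.7   299.4    29.    142.8 18639. ]
```

View pics/w2.png

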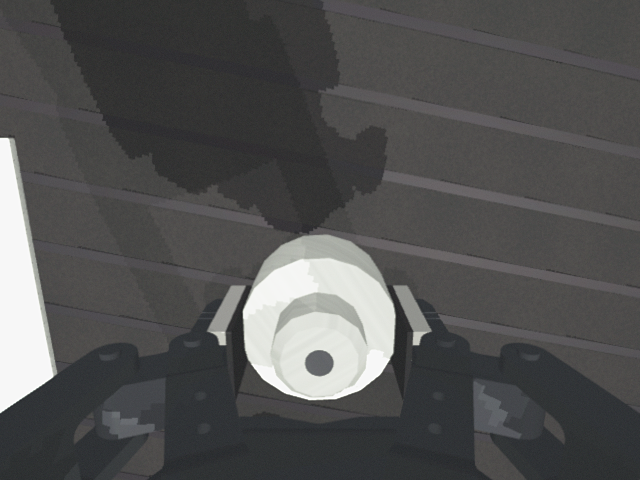

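The hub is held upright between the pads at about (320,330). Next I carry it to the plate centre.

Request:
jog_arm([
  [[-3,-15,0],[0,0,0]],
  [[-9,-50,0],[0,0,0]],
  [[-17,-95,0],[0,0,0]],
  [[-26,-140,0],[0,0,0]],
  [[-34,-185,0],[0,0,0]],
  [[-42,-230,0],[0,0,0]],
  [[-50,-275,0],[0,0,0]],
  [[-57,-312,0],[0,0,0]],
  [[-61,-335,0],[0,0,0]],
  [[-62.6,-343,0],[0,0,0]],
])

```text
time: 4.6
tool_pos: [543.7, -27.2, 103.1]
tcp_rot: [-180.0, -0.1, -169.1]
ft_force: [-0.9, 1.0, -0.2]
finger_gap: 47.3
grip_force: 52.0
```

Request:
jog_arm([
  [[0,0,15],[0,0,0]],
  [[0,0,40],[0,0,0]],
  [[0,0,65],[0,0,0]],
  [[0,0,82],[0,0,0]],
  [[0,0,88],[0,0,0]],
  [[0,0,91],[0,0,0]],
  [[0,0,93],[0,0,0]],
  [[0,0,93.5],[0,0,0]],
  [[0,0,93.5],[0,0,0]],
])

```text
time: 5.5
tool_pos: [545.0, -23.9, 11.8]
tcp_rot: [-180.0, 0.1, -168.9]
ft_force: [-1.1, 0.9, 2.7]
finger_gap: 47.6
grip_force: 52.4
```

Request:
jog_arm([
  [[0,0,0],[0,0,0]],
  [[0,0,0],[0,0,0]],
  [[0,0,0],[0,0,0]],
  [[0,0,0],[0,0,0]],
  [[0,0,0],[0,0,0]],
  [[0,0,0],[0,0,0]],
  [[0,0,0],[0,0,0]],
  [[0,0,0],[0,0,0]],
], grip=85)

```text
time: 6.3
tool_pos: [544.1, -24.1, 10.8]
tcp_rot: [180.0, -0.0, -168.9]
ft_force: [0.5, 0.1, 0.9]
finger_gap: 85.2
grip_force: 0.0
```

Request:
jog_arm([
  [[0,0,-20],[0,0,0]],
  [[0,0,-60],[0,0,0]],
  [[0,0,-100],[0,0,0]],
  [[0,0,-130],[0,0,0]],
  [[0,0,-140],[0,0,0]],
  [[0,0,-140],[0,0,0]],
  [[0,0,-140],[0,0,0]],
])

```text
time: 7.0
tool_pos: [543.3, -23.9, 149.3]
tcp_rot: [180.0, -0.1, -168.9]
ft_force: [-1.0, 0.1, 0.3]
finger_gap: 85.0
grip_force: 0.0
```

```bash
python3 - <<'E'
from h import *
p,d,C=snap('wrist','w3');W=pts(C,d);print(tcp()[:3,3])
print('hub',circ(W,(544,-24),46,60,25),circ(W,(544,-24),28,60),'red',circ(W,(523,83),36,60),'blue',circ(W,(565,-132),36,60))
E
```

```text
[542.83982976 -23.88344527 148.58885468]
hub [ 543.6  -25.7   13.9   49.4 1588. ] [ 543.7  -25.8   25.1   33.2 4711. ] red [ 523.    80.2   18.1   40.5 2296. ] blue [ 564.7 -134.8   18.3   40.5 2334. ]
```

View pics/w3.png

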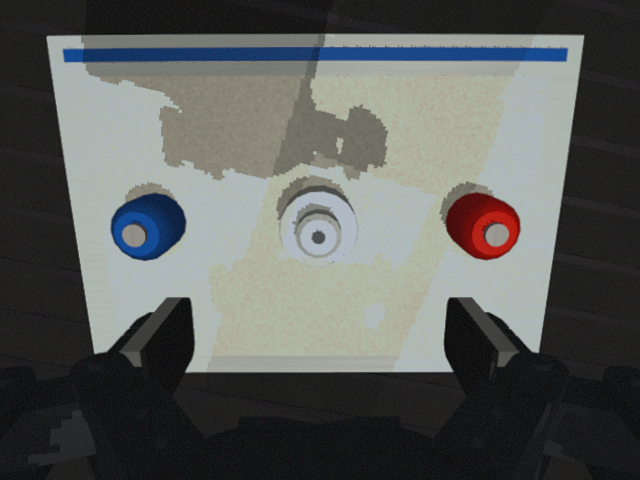

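The hub stands at (317,230), within 2 mm of the midpoint between the posts. Next is the ring.

Request:
jog_arm([
  [[2,-25,0],[0,0,0]],
  [[6,-70,0],[0,0,0]],
  [[10,-115,0],[0,0,0]],
  [[14,-160,0],[0,0,0]],
  [[18,-205,0],[0,0,0]],
  [[22,-250,0],[0,0,0]],
  [[25,-290,0],[0,0,0]],
  [[27.3,-320,0],[0,0,0]],
  [[27.3,-320,0],[0,0,0]],
  [[27.3,-320,0],[0,0,0]],
])

```text
time: 8.05
tool_pos: [577.5, -343.1, 148.0]
tcp_rot: [179.8, -0.2, -169.0]
ft_force: [-0.1, -0.3, 0.5]
finger_gap: 85.0
grip_force: 0.0
```

```bash
python3 - <<'E'
from h import *
p,d,C=snap('wrist','w4');W=pts(C,d);print(tcp().round(2),r.sense()['joint_pos'].round(1))
print('ring',circ(W,(579.5,-344),8,30),circ(W,(579.5,-344),12,30))
E
```

```text
[[-9.8000e-01 -1.9000e-01 -0.0000e+00  5.7783e+02]
 [-1.9000e-01  9.8000e-01  0.0000e+00 -3.4226e+02]
 [ 0.0000e+00  0.0000e+00 -1.0000e+00  1.4849e+02]
 [ 0.0000e+00  0.0000e+00  0.0000e+00  1.0000e+00]] [ -35.    21.3   77.8    0.    81.1 -136.1]
ring [ 578.3 -348.    22.9   12.3 1644. ] [ 578.2 -348.    22.7   12.7 1051. ]
```

View pics/w4.png

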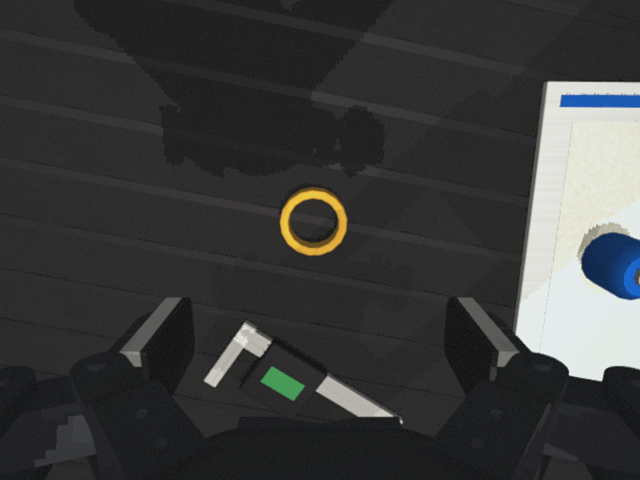

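The ring is at (314,222), about 3 mm off to the tool's -y side. The calliper is well behind, at (280,380). I descend and grip.

Request:
jog_arm([
  [[0,-3,40],[0,0,0]],
  [[0,-3,80],[0,0,0]],
  [[0,-3,115],[0,0,0]],
  [[0,-3,135],[0,0,0]],
  [[0,-3,144],[0,0,0]],
  [[0,-3,147.5],[0,0,0]],
  [[0,-3,147.5],[0,0,0]],
  [[0,-3,147.5],[0,0,0]],
])

```text
time: 8.9
tool_pos: [580.5, -346.8, 5.3]
tcp_rot: [-179.9, 0.1, -168.9]
ft_force: [-0.8, -0.7, 0.0]
finger_gap: 84.9
grip_force: 0.0
```

Request:
jog_arm([
  [[0,0,0],[0,0,0]],
  [[0,0,0],[0,0,0]],
  [[0,0,0],[0,0,0]],
  [[0,0,0],[0,0,0]],
  [[0,0,0],[0,0,0]],
  [[0,0,0],[0,0,0]],
  [[0,0,0],[0,0,0]],
  [[0,0,0],[0,0,0]],
  [[0,0,0],[0,0,0]],
  [[0,0,0],[0,0,0]],
], grip=36, force=40)

```text
time: 9.9
tool_pos: [579.8, -346.7, 4.6]
tcp_rot: [-179.9, 0.1, -168.9]
ft_force: [-2.2, 1.1, 7.1]
finger_gap: 43.9
grip_force: 39.8
```

Request:
jog_arm([
  [[0,0,-15],[0,0,0]],
  [[0,0,-40],[0,0,0]],
  [[0,0,-75],[0,0,0]],
  [[0,0,-110],[0,0,0]],
  [[0,0,-125],[0,0,0]],
  [[0,0,-130],[0,0,0]],
  [[0,0,-130],[0,0,0]],
  [[0,0,-130],[0,0,0]],
])

```text
time: 10.7
tool_pos: [578.2, -345.5, 130.8]
tcp_rot: [179.9, -0.1, -168.9]
ft_force: [-1.0, -1.3, -2.1]
finger_gap: 43.8
grip_force: 40.9
```

```bash
python3 - <<'E'
from h import *
p,d,C=snap('wrist','w5');T=tcp();W=pts(C,d);print(T[:3,3])
h=cv2.cvtColor(p,cv2.COLOR_BGR2HSV);m=cv2.inRange(h,(14,90,60),(32,255,255))>0
Q=W[m&(d>0)]; Q=Q[Q[:,2]>60]; L=(Q-T[:3,3])@T[:3,:3]
print(len(L),L.min(0),L.max(0),np.percentile(L,[5,50,95],axis=0).round(1))
top=L[L[:,2]<np.percentile(L[:,2],5)+4];print('top circle',cv2.minEnclosingCircle(top[:,:2].astype(np.float32)),np.percentile(top[:,2],[5,50]))
A=np.c_[top[:,:2],np.ones(len(top))];print('tilt',np.linalg.lstsq(A,top[:,2],rcond=None)[0])
E
```

```text
[ 578.08375336 -345.42300127  130.54821775]
8135 [-21.44519826 -23.37909957 -10.40285658] [24.61027129 20.77017995  6.01062444] [[-17.1 -20.4  -8.9]
 [  0.2  -1.2  -7.6]
 [ 23.2  18.    2.7]]
top circle ((1.432020902633667, -1.0346261262893677), 23.283323287963867) [-9.0136398  -7.93618477]
tilt [ 5.31410508e-04 -1.98820501e-04 -7.79668875e+00]
```

View pics/w5.png

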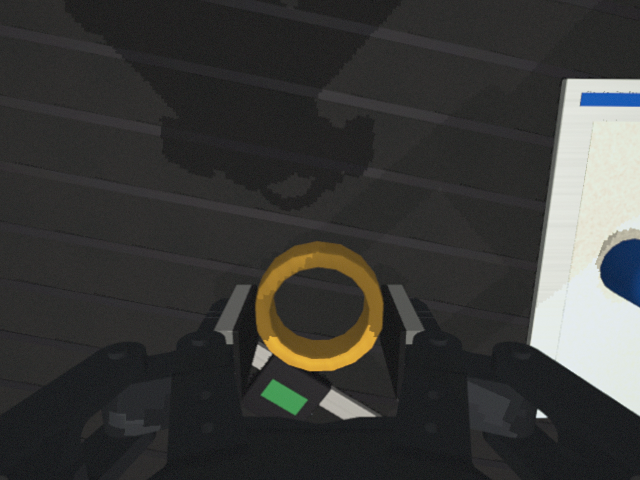

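The ring is held flat, centred at (320,307). I carry it above the hub.

Request:
jog_arm([
  [[-2,20,0],[0,0,0]],
  [[-6,65,0],[0,0,0]],
  [[-10,110,0],[0,0,0]],
  [[-14,155,0],[0,0,0]],
  [[-18,200,0],[0,0,0]],
  [[-22,245,0],[0,0,0]],
  [[-26,285,0],[0,0,0]],
  [[-28,312,0],[0,0,0]],
  [[-28.8,322.5,0],[0,0,0]],
  [[-28.8,322.5,0],[0,0,0]],
])

```text
time: 11.75
tool_pos: [544.8, -23.1, 132.0]
tcp_rot: [180.0, -0.1, -168.8]
ft_force: [-0.5, -0.1, -0.7]
finger_gap: 44.1
grip_force: 41.0
```

Request:
jog_arm([
  [[0,0,20],[0,0,0]],
  [[0,0,45],[0,0,0]],
  [[0,0,62],[0,0,0]],
  [[0,0,70],[0,0,0]],
  [[0,0,70],[0,0,0]],
  [[0,0,70],[0,0,0]],
  [[0,0,70],[0,0,0]],
])

```text
time: 12.45
tool_pos: [546.7, -24.7, 64.6]
tcp_rot: [-180.0, 0.1, -169.0]
ft_force: [-0.1, 0.1, -1.5]
finger_gap: 43.7
grip_force: 41.0
```

```bash
python3 - <<'E'
from h import *
p,d,C=snap('wrist','w6');T=tcp();W=pts(C,d);print(T[:3,3])
h=cv2.cvtColor(p,cv2.COLOR_BGR2HSV);m=cv2.inRange(h,(14,110,60),(32,255,255))>0
L=(W-T[:3,3])@T[:3,:3]
q=L[m&(d>0)&(W[...,2]>55)];top=q[q[:,2]<np.percentile(q[:,2],5)+4]
c,ra=cv2.minEnclosingCircle(top[:,:2].astype(np.float32));print('ring',c,ra)
g=(d>0)&(h[...,1]<60)&(np.hypot(L[...,0]-c[0],L[...,1]-c[1])<17)&(W[...,2]<60)
q=L[g];print('in ring z',np.percentile(W[g][:,2],[2,50,98]));n=q[W[g][:,2]>46.5];print('neck',len(n),cv2.minEnclosingCircle(n[:,:2].astype(np.float32)))
E
```

```text
[546.65131039 -24.61824675  64.58807452]
ring (1.8845418691635132, -1.0991902351379395) 23.063283920288086
in ring z [32.10572402 49.49816256 50.95861251]
neck 2414 ((0.7673667073249817, 0.5263056755065918), 14.983513832092285)
```

View pics/w6.png

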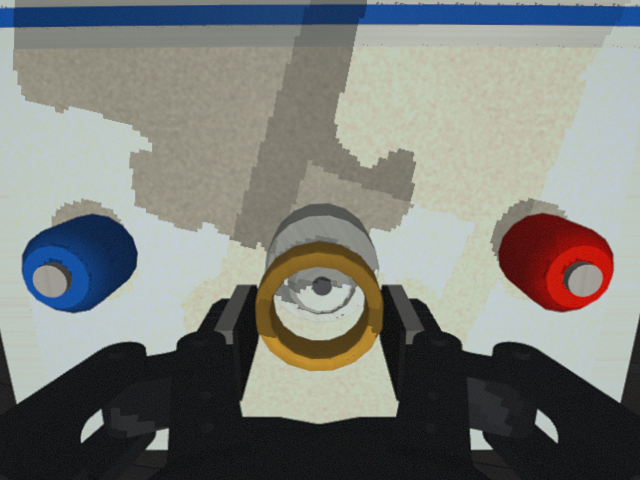

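The ring at (320,307) is held above the hub, whose bore dot sits at (321,286).

```bash
python3 - <<'E'
from h import *
p=cv2.imread('pics/w6.png');T=tcp();C=cam('wrist',T)
g=cv2.cvtColor(p,cv2.COLOR_BGR2GRAY)[270:302,300:342]
b=((g<90)*255).astype(np.uint8);n,l,s,c=cv2.connectedComponentsWithStats(b)
for i in range(1,n):
    if s[i,4]>40:
        uv=c[i]+[300,270]
        for z in(50,51): print(uv,s[i],((cast(C,uv,z)[0]-T[:3,3])@T[:3,:3]).round(2))
h=cv2.cvtColor(p,cv2.COLOR_BGR2HSV);m=cv2.inRange(h,(14,110,60),(32,255,255))
k=max(cv2.findContours(m,0,2)[0],key=cv2.contourArea)
print(cv2.boundingRect(k))
E
```

```text
[321.58148148 285.34074074] [ 12   7  19  18 270] [ 3.2  -0.04 14.58]
[321.58148148 285.34074074] [ 12   7  19  18 270] [ 3.6  -0.05 13.58]
(255, 242, 128, 129)
```

Request:
jog_arm([
  [[1,0.7,0],[0,0,0]],
  [[1,0.7,6],[0,0,0]],
  [[1,0.7,12],[0,0,0]],
  [[1,0.7,17],[0,0,0]],
  [[1,0.7,21],[0,0,0]],
  [[1,0.7,24],[0,0,0]],
  [[1,0.7,25],[0,0,0]],
  [[1,0.7,25],[0,0,0]],
])

```text
time: 13.3
tool_pos: [544.6, -23.7, 38.6]
tcp_rot: [180.0, -0.0, -168.9]
ft_force: [-1.7, 0.2, 3.0]
finger_gap: 43.9
grip_force: 41.4
```

Request:
jog_arm([
  [[0,0,0],[0,0,0]],
  [[0,0,0],[0,0,0]],
  [[0,0,0],[0,0,0]],
  [[0,0,0],[0,0,0]],
  [[0,0,0],[0,0,0]],
  [[0,0,0],[0,0,0]],
  [[0,0,0],[0,0,0]],
  [[0,0,0],[0,0,0]],
], grip=85)

```text
time: 14.1
tool_pos: [544.5, -23.8, 38.3]
tcp_rot: [-180.0, -0.0, -168.9]
ft_force: [-0.2, -1.1, -0.2]
finger_gap: 85.1
grip_force: 0.0
```

Request:
jog_arm([
  [[0,0,-20],[0,0,0]],
  [[0,0,-60],[0,0,0]],
  [[0,0,-95],[0,0,0]],
  [[0,0,-110],[0,0,0]],
  [[0,0,-110],[0,0,0]],
  [[0,0,-110],[0,0,0]],
  [[0,0,-110],[0,0,0]],
])

```text
time: 14.8
tool_pos: [543.2, -23.6, 145.9]
tcp_rot: [179.9, -0.2, -168.9]
ft_force: [0.3, 0.4, 0.7]
finger_gap: 85.1
grip_force: 0.0
```

```bash
python3 - <<'E'
from h import *
p,d,C=snap('wrist','w7');W=pts(C,d);print(tcp()[:3,3])
h=cv2.cvtColor(p,cv2.COLOR_BGR2HSV);m=(cv2.inRange(h,(14,90,60),(32,255,255))>0)&(W[...,2]>44)&(np.hypot(W[...,0]-544,W[...,1]+25)<40)
q=W[m];print('ring',cv2.minEnclosingCircle(q[:,:2].astype(np.float32)),np.percentile(q[:,2],[5,50,95]))
a=np.c_[q[:,:2]-q[:,:2].mean(0),np.ones(len(q))];print('tilt',np.linalg.lstsq(a,q[:,2],rcond=None)[0])
print('neck',circ(W,(544,-24),49.3,60,18))
print('base',circ(W,(544,-24),30,60,40),'red',circ(W,(523,81),36,60),'blue',circ(W,(565,-134),36,60))
cv2.imwrite('pics/w7c.png',p[120:340,160:480])
E
```

```text
[543.12071715 -23.56642905 145.93860559]
ring ((543.4136962890625, -25.276437759399414), 22.84516716003418) [44.93778266 46.40032069 47.58461028]
tilt [ 1.06042601e-03 -2.09824241e-03  4.63386422e+01]
neck [543.  -26.2  12.4  49.9 851. ]
base [ 543.2  -25.6   24.8   46.5 5050. ] red [ 522.9   79.4   18.3   40.5 2344. ] blue [ 564.6 -135.    18.4   40.6 2396. ]
```

View pics/w7c.png

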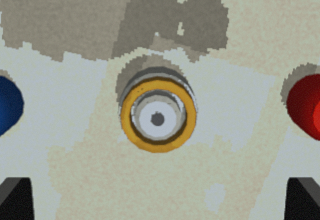

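The ring lies flat and home on the hub in the crop at (158,115), with an even gap all round. Next is the spacer.

Request:
jog_arm([
  [[-7,25,0],[0,0,0]],
  [[-20,70,0],[0,0,0]],
  [[-33,115,0],[0,0,0]],
  [[-46,160,0],[0,0,0]],
  [[-59,205,0],[0,0,0]],
  [[-71,250,0],[0,0,0]],
  [[-83,290,0],[0,0,0]],
  [[-90,313.5,0],[0,0,0]],
  [[-90,313.5,0],[0,0,0]],
  [[-90,313.5,0],[0,0,0]],
])

```text
time: 15.85
tool_pos: [571.7, 301.0, 146.4]
tcp_rot: [-179.9, -0.2, -168.9]
ft_force: [-0.5, -1.4, 0.0]
finger_gap: 84.8
grip_force: 0.0
```

```bash
python3 - <<'E'
from h import *
p,d,C=snap('wrist','w8');W=pts(C,d);T=tcp();print(T[:3,3])
c=circ(W,(572,299),38,60);print(c,T[:3,:3].T@(np.r_[c[:2],45]-T[:3,3]))
E
```

```text
[572.02265523 300.24168709 146.80588035]
[ 572.2  297.8   16.9   42.8 2358. ] [ 5.99083940e-02 -2.32619382e+00  1.01808722e+02]
```

Request:
jog_arm([
  [[0,0,40],[0,0,0]],
  [[0,0,80],[0,0,0]],
  [[0,0,115],[0,0,0]],
  [[0,0,135],[0,0,0]],
  [[0,0,143],[0,0,0]],
  [[0,0,143],[0,0,0]],
  [[0,0,143],[0,0,0]],
])

```text
time: 16.6
tool_pos: [573.8, 300.9, 6.8]
tcp_rot: [180.0, 0.1, -169.0]
ft_force: [-0.2, 0.3, 0.2]
finger_gap: 85.1
grip_force: 0.0
```

Request:
jog_arm([
  [[0,0,0],[0,0,0]],
  [[0,0,0],[0,0,0]],
  [[0,0,0],[0,0,0]],
  [[0,0,0],[0,0,0]],
  [[0,0,0],[0,0,0]],
  [[0,0,0],[0,0,0]],
  [[0,0,0],[0,0,0]],
  [[0,0,0],[0,0,0]],
  [[0,0,0],[0,0,0]],
  [[0,0,0],[0,0,0]],
], grip=24, force=35)

```text
time: 17.6
tool_pos: [573.3, 301.6, 6.2]
tcp_rot: [180.0, 0.1, -168.9]
ft_force: [-0.8, 0.4, 6.1]
finger_gap: 33.2
grip_force: 35.2
```

Request:
jog_arm([
  [[0,0,-15],[0,0,0]],
  [[0,0,-40],[0,0,0]],
  [[0,0,-75],[0,0,0]],
  [[0,0,-110],[0,0,0]],
  [[0,0,-125],[0,0,0]],
  [[0,0,-130],[0,0,0]],
  [[0,0,-130],[0,0,0]],
  [[0,0,-130],[0,0,0]],
])

```text
time: 18.4
tool_pos: [571.5, 300.7, 133.0]
tcp_rot: [-180.0, -0.2, -168.9]
ft_force: [-0.1, -0.4, -1.2]
finger_gap: 32.9
grip_force: 34.8
```

```bash
python3 - <<'E'
from h import *
p,d,C=snap('wrist','w9');W=pts(C,d);T=tcp();print(T[:3,3],r.sense()['finger_gap'])
h=cv2.cvtColor(p,cv2.COLOR_BGR2HSV);m=(cv2.inRange(h,(45,80,40),(85,255,255))>0)&(d>0)&(W[...,2]>90)
L=((W-T[:3,3])@T[:3,:3])[m];t=L[L[:,2]<np.percentile(L[:,2],5)+4];print(len(t),cv2.minEnclosingCircle(t[:,:2].astype(np.float32)),np.median(t[:,2]))
a=np.c_[t[:,:2],np.ones(len(t))];print(np.linalg.lstsq(a,t[:,2],rcond=None)[0])
E
```

```text
[571.33508931 300.58144546 132.64860761] 32.808421361594135
7388 ((1.2627232074737549, -1.0738451480865479), 17.469911575317383) -36.67863497953888
[ 1.64284070e-02  7.57479193e-04 -3.66621636e+01]
```

Request:
jog_arm([
  [[1,-20,0],[0,0,0]],
  [[4,-65,0],[0,0,0]],
  [[7,-110,0],[0,0,0]],
  [[10,-155,0],[0,0,0]],
  [[13,-200,0],[0,0,0]],
  [[15,-245,0],[0,0,0]],
  [[17,-285,0],[0,0,0]],
  [[18.5,-308,0],[0,0,0]],
  [[18.5,-313.6,0],[0,0,0]],
  [[18.5,-313.6,0],[0,0,0]],
])

```text
time: 19.45
tool_pos: [613.9, -10.7, 133.7]
tcp_rot: [179.9, -0.1, -169.0]
ft_force: [0.8, -0.5, 0.5]
finger_gap: 33.1
grip_force: 34.9
```

Request:
jog_arm([
  [[0,0,20],[0,0,0]],
  [[0,0,55],[0,0,0]],
  [[0,0,90],[0,0,0]],
  [[0,0,110],[0,0,0]],
  [[0,0,118],[0,0,0]],
  [[0,0,121],[0,0,0]],
  [[0,0,123],[0,0,0]],
  [[0,0,123.3],[0,0,0]],
  [[0,0,123.3],[0,0,0]],
])

```text
time: 20.35
tool_pos: [615.8, -10.1, 13.4]
tcp_rot: [-180.0, 0.1, -168.9]
ft_force: [0.0, -0.2, -0.5]
finger_gap: 32.7
grip_force: 34.9
```

Request:
jog_arm([
  [[0,0,0],[0,0,0]],
  [[0,0,0],[0,0,0]],
  [[0,0,0],[0,0,0]],
  [[0,0,0],[0,0,0]],
  [[0,0,0],[0,0,0]],
  [[0,0,0],[0,0,0]],
  [[0,0,0],[0,0,0]],
  [[0,0,0],[0,0,0]],
], grip=85)

```text
time: 21.15
tool_pos: [614.7, -10.1, 12.0]
tcp_rot: [180.0, -0.0, -168.9]
ft_force: [-0.5, -0.6, -0.2]
finger_gap: 85.1
grip_force: 0.0
```

Request:
jog_arm([
  [[0,0,-20],[0,0,0]],
  [[0,0,-60],[0,0,0]],
  [[0,0,-100],[0,0,0]],
  [[0,0,-130],[0,0,0]],
  [[0,0,-140],[0,0,0]],
  [[0,0,-140],[0,0,0]],
  [[0,0,-140],[0,0,0]],
])

```text
time: 21.85
tool_pos: [614.0, -10.0, 150.4]
tcp_rot: [180.0, -0.1, -168.9]
ft_force: [-0.4, -0.8, -0.2]
finger_gap: 84.9
grip_force: 0.0
```

```bash
python3 - <<'E'
from h import *
p,d,C=snap('wrist','w10');W=pts(C,d);print(tcp()[:3,3])
s=circ(W,(615,-12),40,60,28);hb=circ(W,(543.5,-25.5),30,60,32)
R_,B=circ(W,(523,81),36,60),circ(W,(565,-134),36,60);print('spacer',s,'hub',hb,R_,B)
y=(R_-B)[:2];y/=np.hypot(*y);x=np.r_[y[1],-y[0]];print('rel',(s-hb)[:2]@x,(s-hb)[:2]@y)
E
```

```text
[613.42255827 -10.0143658  149.57536758]
spacer [ 614.3  -11.8   16.9   48.8 2456. ] hub [ 543.8  -25.6   24.9   46.6 5641. ] [ 523.4   80.2   18.2   40.5 2828. ] [ 565.6 -134.5   18.2   40.6 2835. ]
rel 71.83792084113237 -0.05593946011445438
```

View pics/w10.png

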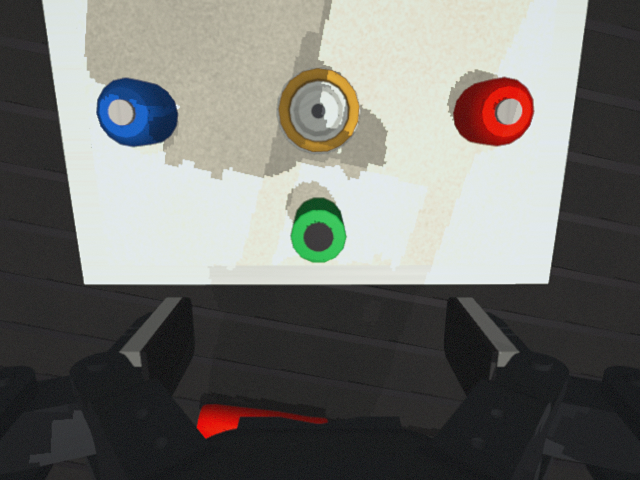

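The spacer stands at (318,237), 72 mm squarely behind the hub, which still carries its ring at (318,110). Next is the yellow plug.

Request:
jog_arm([
  [[20,-18,0],[0,0,0]],
  [[52,-49,0],[0,0,0]],
  [[84,-80,0],[0,0,0]],
  [[117,-110,0],[0,0,0]],
  [[150,-141,0],[0,0,0]],
  [[183,-172,0],[0,0,0]],
  [[215,-203,0],[0,0,0]],
  [[247,-233,0],[0,0,0]],
  [[264,-248.3,0],[0,0,0]],
  [[264,-248.3,0],[0,0,0]],
])

```text
time: 22.9
tool_pos: [400.5, -305.9, 149.8]
tcp_rot: [179.9, -0.2, -169.2]
ft_force: [-0.2, -0.2, -0.7]
finger_gap: 85.2
grip_force: 0.0
```

```bash
python3 - <<'E'
from h import *
p,d,C=snap('wrist','w11');W=pts(C,d);T=tcp();print(T[:3,3],r.sense()['joint_pos'].round(1))
c=circ(W,(404,-307),34,60,35);print(c,T[:3,:3].T@(np.r_[c[:2],40]-T[:3,3]))
E
```

```text
[ 401.65353181 -304.69157106  149.98112134] [ -43.    -4.2  105.8    0.    78.6 -143.9]
[ 403.4 -308.4   13.    38.4 1291. ] [ -1.22169736  -4.2711649  109.96778735]
```

View pics/w11.png

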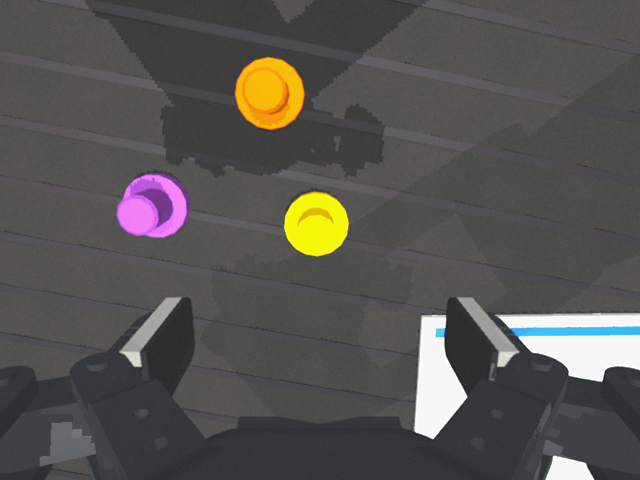

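The yellow plug is at (316,223), with purple and orange clear of the fingers. I descend onto its stem.

Request:
jog_arm([
  [[-0.8,-2.3,40],[0,0,0]],
  [[-0.8,-2.3,80],[0,0,0]],
  [[-0.8,-2.3,115],[0,0,0]],
  [[-0.8,-2.3,130],[0,0,0]],
  [[-0.8,-2.3,138],[0,0,0]],
  [[-0.8,-2.3,138],[0,0,0]],
  [[-0.8,-2.3,138],[0,0,0]],
])

```text
time: 23.65
tool_pos: [405.3, -306.5, 14.6]
tcp_rot: [-180.0, 0.0, -168.9]
ft_force: [-0.1, 0.3, 0.6]
finger_gap: 85.0
grip_force: 0.0
```

Request:
jog_arm([
  [[0,0,0],[0,0,0]],
  [[0,0,0],[0,0,0]],
  [[0,0,0],[0,0,0]],
  [[0,0,0],[0,0,0]],
  [[0,0,0],[0,0,0]],
  [[0,0,0],[0,0,0]],
  [[0,0,0],[0,0,0]],
  [[0,0,0],[0,0,0]],
  [[0,0,0],[0,0,0]],
  [[0,0,0],[0,0,0]],
], grip=16, force=35)

```text
time: 24.65
tool_pos: [404.8, -307.0, 14.6]
tcp_rot: [-180.0, 0.0, -168.9]
ft_force: [-1.1, 1.1, 6.3]
finger_gap: 25.0
grip_force: 34.7
```

Request:
jog_arm([
  [[0,0,-15],[0,0,0]],
  [[0,0,-40],[0,0,0]],
  [[0,0,-75],[0,0,0]],
  [[0,0,-110],[0,0,0]],
  [[0,0,-125],[0,0,0]],
  [[0,0,-130],[0,0,0]],
  [[0,0,-130],[0,0,0]],
  [[0,0,-130],[0,0,0]],
])

```text
time: 25.45
tool_pos: [403.6, -305.8, 141.9]
tcp_rot: [179.9, -0.1, -168.9]
ft_force: [0.2, 0.1, -0.8]
finger_gap: 25.1
grip_force: 34.5
```

```bash
python3 - <<'E'
from h import *
p,d,C=snap('wrist','w12');W=pts(C,d);T=tcp();print(T[:3,3],r.sense()['finger_gap'])
h=cv2.cvtColor(p,cv2.COLOR_BGR2HSV);m=(cv2.inRange(h,(22,110,60),(34,255,255))>0)&(d>0)&(W[...,2]>90)
L=((W-T[:3,3])@T[:3,:3])[m];t=L[L[:,2]<np.percentile(L[:,2],5)+4];print(len(t),cv2.minEnclosingCircle(t[:,:2].astype(np.float32)),np.median(t[:,2]))
a=np.c_[t[:,:2],np.ones(len(t))];print(np.linalg.lstsq(a,t[:,2],rcond=None)[0])
E
```

```text
[ 403.57953497 -305.72821983  141.8161056 ] 24.737856213994604
4865 ((1.527418851852417, -1.2142832279205322), 13.359871864318848) -23.972158420472816
[ 3.06139565e-02 -1.90699667e-03 -2.39365736e+01]
```

Request:
jog_arm([
  [[-7,20,0],[0,0,0]],
  [[-20,62,0],[0,0,0]],
  [[-35,106,0],[0,0,0]],
  [[-49,150,0],[0,0,0]],
  [[-64,194,0],[0,0,0]],
  [[-79,238,0],[0,0,0]],
  [[-93,282,0],[0,0,0]],
  [[-107,324,0],[0,0,0]],
  [[-117,353,0],[0,0,0]],
  [[-119.2,360.3,0],[0,0,0]],
])

```text
time: 26.5
tool_pos: [451.4, 72.8, 142.4]
tcp_rot: [179.9, -0.1, -168.7]
ft_force: [0.0, 1.0, -1.0]
finger_gap: 24.6
grip_force: 34.6
```

Request:
jog_arm([
  [[0,0,5],[0,0,0]],
  [[0,0,25],[0,0,0]],
  [[0,0,60],[0,0,0]],
  [[0,0,95],[0,0,0]],
  [[0,0,112],[0,0,0]],
  [[0,0,119],[0,0,0]],
  [[0,0,122],[0,0,0]],
  [[0,0,123.3],[0,0,0]],
  [[0,0,123.3],[0,0,0]],
  [[0,0,123.3],[0,0,0]],
])

```text
time: 27.5
tool_pos: [453.3, 69.8, 21.8]
tcp_rot: [-180.0, 0.1, -168.9]
ft_force: [0.5, -0.4, -0.8]
finger_gap: 24.7
grip_force: 34.6
```

Request:
jog_arm([
  [[0,0,0],[0,0,0]],
  [[0,0,0],[0,0,0]],
  [[0,0,0],[0,0,0]],
  [[0,0,0],[0,0,0]],
  [[0,0,0],[0,0,0]],
  [[0,0,0],[0,0,0]],
  [[0,0,0],[0,0,0]],
  [[0,0,0],[0,0,0]],
], grip=85)

```text
time: 28.3
tool_pos: [452.3, 69.9, 20.6]
tcp_rot: [180.0, -0.0, -168.9]
ft_force: [0.2, 0.7, 0.6]
finger_gap: 85.1
grip_force: 0.0
```

Request:
jog_arm([
  [[0,0,-20],[0,0,0]],
  [[0,0,-60],[0,0,0]],
  [[0,0,-100],[0,0,0]],
  [[0,0,-130],[0,0,0]],
  [[0,0,-160],[0,0,0]],
  [[0,0,-160],[0,0,0]],
  [[0,0,-160],[0,0,0]],
])

```text
time: 29.0
tool_pos: [452.9, 69.9, 181.4]
tcp_rot: [-180.0, 0.1, -168.9]
ft_force: [-0.1, -0.2, 0.5]
finger_gap: 85.2
grip_force: 0.0
```

```bash
python3 - <<'E'
from h import *
p,d,C=snap('wrist','w13');W=pts(C,d)
pl=circ(W,(453,68),38,60,28);pb=circ(W,(453,68),10,60,40);Rd=circ(W,(523,81),36,60);print('plug',pl,pb,'red',Rd)
x=np.r_[.981,.193];y=np.r_[-.193,.981];v=(pb-Rd)[:2];print(v@x,v@y)
E
```

```text
plug [ 452.    68.2   12.9   44.4 1115. ] [ 451.9   68.4   21.9   16.1 2629. ] red [ 522.7   80.3   18.    40.6 1563. ]
-71.75150000000006 1.9905000000000215
```

View pics/w13.png

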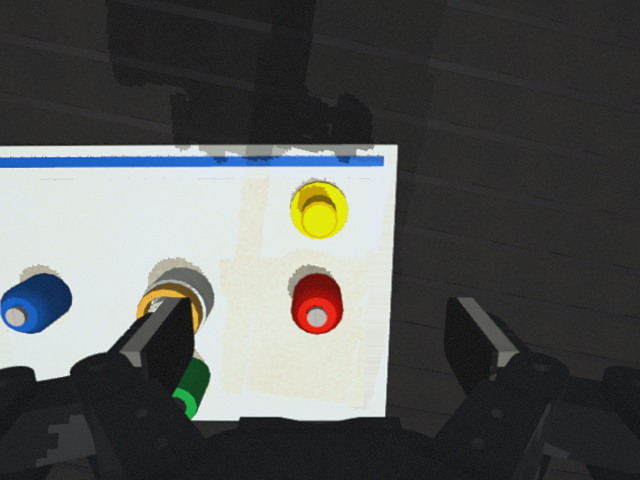

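The plug stands at (319,210), 72 mm squarely in front of the red post. Hub with ring and spacer are still in place, so I hand in.

```bash
python3 -c "
from bench import r
print(r.hand_in())"
```

```text
the job is handed in; nothing more can be done
None
```

I set out all four parts in the order given and handed the job in at about 29 s; by camera, the hub was within 2 mm of midway with the ring flat on its shoulder, the spacer 72 mm behind the hub and the plug 72 mm in front of the red post (axis to axis), and the hand-in gave no verdict.

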